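# Run the GO ring gauge home on a prosthesis stud

### The arm

A 6-joint arm with a two-finger parallel gripper is mounted at the origin on the work surface. World frame = base frame: x ahead of the robot, y to its left, z up, the work surface at z = 0. Lengths are in m, angles in rad, forces in N, time in s.
With the tool pointing down it reaches from about 0.3 to 0.85 m from the base axis. Payload 4.2 kg.
Tool frame: the origin (TCP) lies midway between the tips of the shut fingers; the grasp point (between the pads) lies 19 mm behind it; z points along the fingers, y is the line along which they close (so a half turn about z gives the same grasp; the last joint's range is limited). The gripper opens to 91 mm and grips with 3 to 60 N. Pads are 32 mm wide; open, the fingers measure 118 mm over their backs; the gripper's body (76 mm by 178 mm) begins 60 mm behind the grasp point.
Start: joints at [-1.342, 0.32, 1.565, -0, 1.257, -0.02], TCP at [0.142, -0.557, 0.214] pointing down, gripper open.
Joint ranges: [-3.11, 3.11], [-0.84, 2.01], [0.21, 2.61], [-1.34, 4.49], [0.05, 2.63], [-2.56, 2.56]. Speed limits (rad/s): [2.57, 2.57, 3.14, 3.14, 3.14, 3.14].

### API

Orientations are given as a unit quaternion [x, y, z, w].
In Python, from bench import * gives the robot as it stands.
- The arm moves only by the tool jog_arm, never from a script. Its argument "moves" is a list that holds one entry, the list of rows, each a list of 5 numbers: the opening, from 0 (shut) to 1 (fully open), then the shift along the tool's x, y, z in m, then the turn about the tool's z in rad. In form: [[[claw, dx, dy, dz, roll], ...]]. A call has 1 to 5 rows; each row is the pose to reach, as a shift and turn from the pose commanded when the call began, along the tool's axes at that moment; what a row does not reach only later rows make up. A row lasts 1/10 s, in which the tool goes at most 50 mm and 8.59 degrees, less where a joint would pass 70% of its speed; a pose out of reach is approached as far as the arm can. A call with a gripper value outside its range is refused whole. The fingers move at their own pace and stop on an object; "grip_force" is the grip in N (left out, the last holds). Time passes only in rows, so rows that repeat a pose let the fingers close. It gives the time, the measured TCP pose, the force, the opening and the grip force at its end, in the units of the state.
- observe(): the state, without advancing time (a new reading comes with each control period).
- grab_frame(name): name is "scene" or "side" or "wrist"; returns the picture (400x640x3 uint8, red, green, blue); there is no depth.
- calibration(name): a dict with "fx", "fy", "cx", "cy" (pixels), "xyz" and "orientation" of the camera in the world. Camera axes: x right, y up, looking along -z (the intrinsics and any distortion apply to the point x, -y, -z); pixel columns grow to the right and rows downward; lengths in m; the calibration is good to about 2 mm. A picture is of the moment at which its call begins: read the wrist's pose just before it. calibration takes no time and is no camera call; for the wrist camera it gives the pose at the moment of the call.
- sign_off(): hands the job in; it is judged then, once.
The state is a dict: "time": time; "q": joint angles; "dq": joint speeds; "effort": joint torques, N m; "tcp_pos": TCP position; "eef_rot": TCP orientation; "force": force on the tool from outside, world axes, zero at the start; "ft_torque": the same for the moment, N m; "width": opening from 0.0 (shut) to 1.0 (fully open); "finger_force": force on a finger pad.
Only numpy, scipy, OpenCV 4.12 (cv2) and the standard library are available. Lean on these libraries where they do the work, as an engineer would, in place of code of your own. Each camera call takes 0.05 s, during which the arm holds its last target. There are 200 camera calls.

### The job

On the casting bench two clamped studs each carry a ring gauge that has been started on the thread. Screw the GO gauge (the thicker ring with the green face) clockwise, seen from above, until resistance rises and it is fully home on its shoulder, less than a quarter of a turn away, then let go of it. Leave the red NO-GO gauge as it is.

Things in the scene. Friction and masses are not known exactly. Their poses are not given: they have to be found in the camera images.
- go_top (a point): Centre of the top face of the GO ring gauge, on the vertical stud's axis; turns and sinks with it. Knurled steel ring, 50 mm diameter, 20 mm thick, with green top face, green belt and a white index mark on top; z up, x towards the mark. Grip the rim across its diameter from above, at any yaw. The stud, 24 mm thick, stands up to 25 mm above this point. Home, this point is 80 mm above the bench.
- go_ring (a joint): Turn of the GO ring, rad, growing clockwise seen from above (tightening). At 1.30 it is home, at a hard stop on the shoulder; it starts 0.8 to 1.25 short of that. It sinks 1.6 mm per rad, turns with a light drag of about 0.1 N m and stays where it is left.
- go_fixture: The GO stud's station, fixed to the bench; origin under its centre, on the stud's axis. Wooden base 120 (x) by 110 (y) mm, cheeks 26 mm high; on it a steel block 70 x 70 mm, its top 34 mm above the bench, with yellow ticks every eighth of a turn; then a shoulder 40 mm in diameter up to 60 mm, and the stud up to 105 mm. Green and red stations may stand either way round.
- nogo_mark (a point): White index mark on the top face of the NO-GO ring gauge, 20 mm from its stud's axis (x points from the axis to the mark). That ring is also 50 mm in diameter but only 14 mm thick, with red top face, red belt and a black groove, on a station just like the other. It turns as freely, so keep off it: this mark must stay within 6 mm of where it starts.

How it is judged:
At the end, for the whole second after the job is handed in: the GO ring is screwed home: within 0.1 rad (6 degrees) of its stop, at rest and released (value of joint go_ring above 1.2 rad and velocity of joint go_ring between -0.1 and 0.1 rad/s); the robot touches nothing.
It fails at once if the NO-GO gauge is turned: its index mark moves more than 6 mm (distance of nogo_mark from where it was at the start of the episode above 0.006 m).
It also fails if it takes over 32 s, if anything falls off the work surface, if the arm or the gripper's body presses on something with over 40 N, if the wrist force passes 120 N, or if a joint passes its speed limit or range.

## Working session

There is one attempt and no reset: what is moved stays moved. The work goes in short steps, Python scripts to look and compute and a tool call to move; the robot and the scene stay as the last step left them, time stands still between calls to the robot, and variables do not carry over. Pictures are saved under pics/ and viewed, at most 10 in all, crops included, and the job is handed in when it is done.

Besides the shell and the picture viewer there is one more tool, called after "Request:" as name(argument=value, ...) on one line, values as JSON. jog_arm: Moves the arm, as the interface text tells. Its arguments: {"type":"object","properties":{"moves":{"type":"array","items":{"type":"array","items":{"type":"array","items":{"type":"number"}}}},"grip_force":{"type":"number"}},"required":["moves"]}

```bash
ls; mkdir -p pics; python3 - <<'E'
from bench import *
import cv2
s=observe();print(s)
for n in("scene","side"):
    c=calibration(n);print(n,c)
    cv2.imwrite(f"pics/{n}0.png",grab_frame(n)[:,:,::-1])
print(calibration("wrist"))
E
```

```text
pics
{'time': 0.0, 'q': array([-1.34200227e+00,  3.20307916e-01,  1.56565818e+00, -4.08254582e-05,
        1.25739865e+00, -2.00292907e-02]), 'dq': array([5.47947048e-04, 9.07372183e-05, 2.09768334e-03, 1.52639008e-03,
       8.86148864e-05, 1.16829850e-03]), 'effort': array([ 1.00928919e-03, -4.12458694e+01, -2.31974423e+01,  7.29937828e-02,
        4.58069961e-02, -1.31979191e-04]), 'tcp_pos': array([ 0.14146049, -0.55681388,  0.21311918]), 'eef_rot': array([ 9.92269672e-01,  1.24097187e-01, -1.11626841e-04, -8.79199694e-04]), 'force': array([-0.7985342 ,  0.08228885,  0.68850488]), 'ft_torque': array([ 0.02781758, -0.05793447, -0.023023  ]), 'finger_force': 0.0, 'width': 0.9995428366255796}
scene {'fx': 483.39471954290923, 'fy': 483.39471954290923, 'cx': 326.8446654210999, 'cy': 196.31332217694302, 'xyz': array([1.13160348, 0.08053041, 0.744515  ]), 'orientation': array([0.22134216, 0.26203888, 0.70421429, 0.62163132])}
side {'fx': 387.8805799077469, 'fy': 387.8805799077469, 'cx': 325.83796423015934, 'cy': 201.4474659517813, 'xyz': array([0.19466499, 0.4313722 , 0.48347369]), 'orientation': array([-0.16620053,  0.44260846,  0.81695419, -0.33024382])}
{'fx': 301.2237919477899, 'fy': 301.2237919477899, 'cx': 324.49265886473677, 'cy': 198.4629573161067, 'xyz': array([ 0.20862565, -0.54037049,  0.38456183]), 'orientation': array([-0.09651452,  0.07689675, -0.60905926,  0.7834658 ])}
```

View pics/scene0.png

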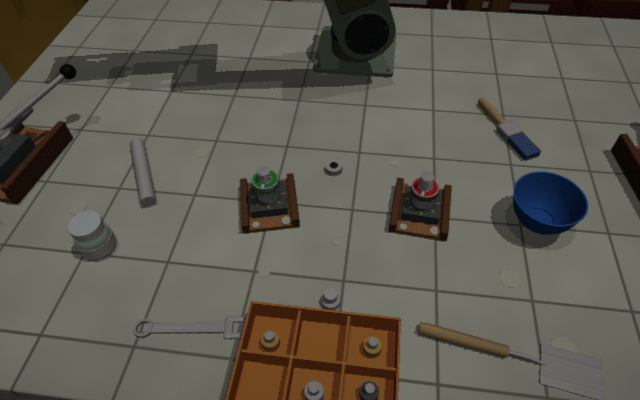

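View pics/side0.png

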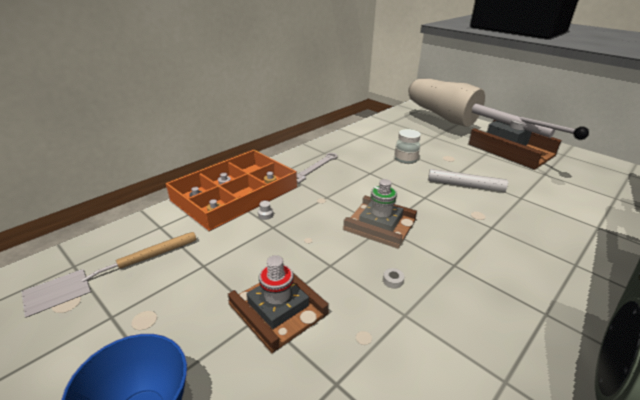

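The scene view shows the green ring at about (265,181) and the red one at (425,188). In the side view the green is at (383,195) and the red at (276,278). Next I'll cast these pixels to positions.

```bash
cat > h.py <<'E'
import numpy as np, cv2
from scipy.spatial.transform import Rotation as R
def mask(im,col):
    h=cv2.cvtColor(im,cv2.COLOR_RGB2HSV)
    if col=="g": return cv2.inRange(h,(45,90,40),(85,255,255))
    return cv2.inRange(h,(0,150,90),(4,255,255))|cv2.inRange(h,(174,150,90),(180,255,255))
def cast(c,uv,z):
    uv=np.atleast_2d(np.float64(uv))
    d=np.c_[(uv[:,0]-c["cx"])/c["fx"],-(uv[:,1]-c["cy"])/c["fy"],-np.ones(len(uv))]
    d=R.from_quat(c["orientation"]).apply(d)
    return c["xyz"]+d*((z-c["xyz"][2])/d[:,2])[:,None]
def proj(c,p):
    q=R.from_quat(c["orientation"]).inv().apply(np.atleast_2d(p)-c["xyz"])
    return np.c_[c["cx"]-c["fx"]*q[:,0]/q[:,2],c["cy"]+c["fy"]*q[:,1]/q[:,2]]
def blob(m):
    cs=cv2.findContours(m,0,1)[0]
    return cv2.convexHull(max(cs,key=lambda k:cv2.contourArea(cv2.convexHull(k))))
E
python3 - <<'E'
from bench import *
from h import *
for n in("scene","side"):
    im=cv2.imread(f"pics/{n}0.png")[:,:,::-1].copy();c=calibration(n)
    for col in "gr":
        b=blob(mask(im,col));x,y,w,h=cv2.boundingRect(b)
        print(n,col,(x,y,w,h),cast(c,[x+w/2,y+h/2],.076).round(4))
s=observe();Rt=R.from_quat(s["eef_rot"]).as_matrix();print(Rt.round(3))
E
```

```text
scene g (264, 171, 13, 17) [[ 0.5459 -0.1113  0.076 ]]
scene r (424, 181, 14, 15) [[0.5334 0.185  0.076 ]]
side g (373, 188, 22, 10) [[ 0.5499 -0.1241  0.076 ]]
side r (261, 267, 30, 18) [[0.5259 0.1751 0.076 ]]
[[ 0.969  0.246 -0.   ]
 [ 0.246 -0.969  0.002]
 [ 0.    -0.002 -1.   ]]
```

Request:
jog_arm(moves=[[[1, 0.042, -0.027, 0, 0], [1, 0.084, -0.054, 0, 0], [1, 0.126, -0.08, 0, 0], [1, 0.168, -0.107, 0, 0], [1, 0.21, -0.134, 0, 0]]])

```text
time: 0.6
tcp_pos: [0.3129, -0.374, 0.2137]
eef_rot: [0.992, 0.124, -0.0, -0.0]
force: [0.4, -0.3, -0.8]
width: 1.0
finger_force: 0.0
```

Request:
jog_arm(moves=[[[1, 0.042, -0.027, 0, -0.15], [1, 0.084, -0.054, 0, -0.3], [1, 0.126, -0.08, 0, -0.45], [1, 0.168, -0.107, 0, -0.6], [1, 0.21, -0.134, 0, -0.75]]])

```text
time: 1.1
tcp_pos: [0.4836, -0.1923, 0.2137]
eef_rot: [0.876, 0.482, -0.0, -0.0]
force: [-0.1, -1.3, -0.1]
width: 1.002
finger_force: 0.0
```

```bash
cat > look.py <<'E'
from bench import *
from h import *
import sys
s=observe();c=calibration("wrist");im=grab_frame("wrist");cv2.imwrite(sys.argv[1],im[:,:,::-1])
print(s["time"],s["q"].round(3),s["tcp_pos"].round(4),s["force"].round(1),s["width"])
b=blob(mask(im,"g"));x,y,w,h=cv2.boundingRect(b);print((x,y,w,h))
# outer hull of green face -> ellipse on plane of top face
e=cv2.minEnclosingCircle(np.float32(cast(c,b[:,0],.0815)[:,:2]));print(e)
P=np.array([*e[0],.0815]);T=R.from_quat(s["eef_rot"]).as_matrix()
print("tool shift to axis, tcp z .052:",(T.T@(np.array([*e[0],.052])-s["tcp_pos"])).round(4)); print(proj(c,P))
E
python3 look.py pics/w1.png
```

```text
1.1 [-0.4    0.234  1.686 -0.     1.221  0.165] [ 0.4836 -0.1923  0.2137] [-0.1 -1.3 -0.1] 1.002159633484379
(321, 65, 47, 50)
((0.5523043870925903, -0.11880487948656082), 0.022321591153740883)
tool shift to axis, tcp z .052: [0.099  0.0187 0.1617]
[[343.85988591  90.07165342]]
```

View pics/w1.png

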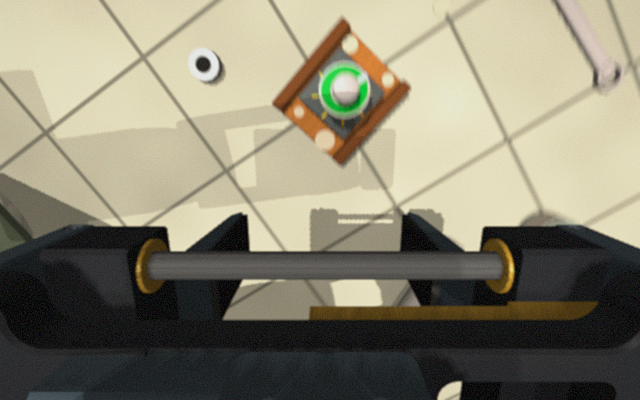

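The wrist view shows the GO ring centred at about (344,90), with the white index mark at upper right of the stud top and nothing between it and the tool. I'll move above it, pre-rolling backwards.

Request:
jog_arm(moves=[[[1, 0.03, 0.005, 0.01, -0.1], [1, 0.06, 0.011, 0.02, -0.2], [1, 0.09, 0.017, 0.03, -0.3], [1, 0.099, 0.0187, 0.04, -0.4], [1, 0.099, 0.0187, 0.045, -0.4]]])

```text
time: 1.65
tcp_pos: [0.552, -0.12, 0.1674]
eef_rot: [0.765, 0.644, -0.001, -0.001]
force: [-0.8, 0.1, -1.4]
width: 0.997
finger_force: 0.0
```

```bash
python3 look.py pics/w2.png
```

```text
1.65 [-0.234  0.338  1.659  0.     1.147 -0.064] [ 0.552  -0.12    0.1674] [-0.8  0.1 -1.4] 0.9965004392687509
(299, 180, 50, 49)
((0.5512145757675171, -0.12145913392305374), 0.022281751036643982)
tool shift to axis, tcp z .052: [-0.0016 -0.0003  0.1154]
[[323.74641363 204.57902991]]
```

View pics/w2.png

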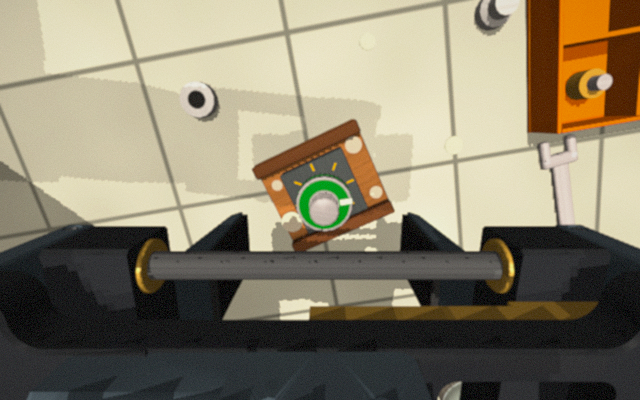

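The ring is at (324,204), now between the fingers, and the index mark points right at (346,202). The offset is about 1 mm, so I'll descend.

Request:
jog_arm(moves=[[[1, -0.001, 0, 0.03, 0], [1, -0.001, 0, 0.06, 0], [1, -0.001, 0, 0.09, 0], [1, -0.001, 0, 0.105, 0], [1, -0.001, 0, 0.114, 0]]])

```text
time: 2.2
tcp_pos: [0.5504, -0.1228, 0.0538]
eef_rot: [0.766, 0.643, -0.001, -0.001]
force: [-0.2, -0.0, -0.1]
width: 1.001
finger_force: 0.0
```

Request:
jog_arm(moves=[[[0.5, 0, 0, 0, 0], [0.5, 0, 0, 0, 0], [0.4, 0, 0, 0, 0], [0.4, 0, 0, 0, 0], [0.4, 0, 0, 0, 0]]], grip_force=25)

```text
time: 2.7
tcp_pos: [0.5522, -0.1221, 0.0557]
eef_rot: [0.765, 0.644, 0.0, 0.001]
force: [0.5, -0.5, -0.1]
width: 0.599
finger_force: 0.0
```

Request:
jog_arm(moves=[[[0.4, 0, 0, 0, 0], [0.4, 0, 0, 0, 0], [0.4, 0, 0, 0, 0]]])

```text
time: 3.0
tcp_pos: [0.5509, -0.1218, 0.0553]
eef_rot: [0.765, 0.644, -0.001, -0.001]
force: [-4.2, 0.6, 5.9]
width: 0.544
finger_force: 25.0
```

Gripped at 49.5 mm. Now I'll turn clockwise, following the sink.

Request:
jog_arm(moves=[[[0.4, 0, 0, 0.0002, 0.14], [0.4, 0, 0, 0.0004, 0.28], [0.4, 0, 0, 0.0007, 0.42], [0.4, 0, 0, 0.0009, 0.56], [0.4, 0, 0, 0.0011, 0.7]]])

```text
time: 3.5
tcp_pos: [0.5505, -0.1216, 0.0542]
eef_rot: [0.94, 0.34, -0.001, -0.001]
force: [-4.8, 1.1, 6.9]
width: 0.545
finger_force: 25.0
```

```bash
python3 -c "
from bench import *
s=observe();print(s['q'].round(3),s['ft_torque'].round(2),s['effort'].round(2),s['force'])"; python3 look.py pics/w3.png
```

```text
[-0.238  0.45   1.805 -0.     0.889  0.64 ] [0.23 0.89 0.09] [ -0.17 -40.23 -19.5    0.09  -1.64  -1.05] [-4.79502689  1.13646578  6.87592501]
3.5 [-0.238  0.45   1.805 -0.     0.889  0.64 ] [ 0.5505 -0.1216  0.0542] [-4.8  1.1  6.9] 0.5446401400323202
(283, 217, 83, 35)
((0.5556900501251221, -0.11730044335126877), 0.021270565688610077)
tool shift to axis, tcp z .052: [ 0.0067 -0.      0.0021]
[[323.85550348 247.51229477]]
```

View pics/w3.png

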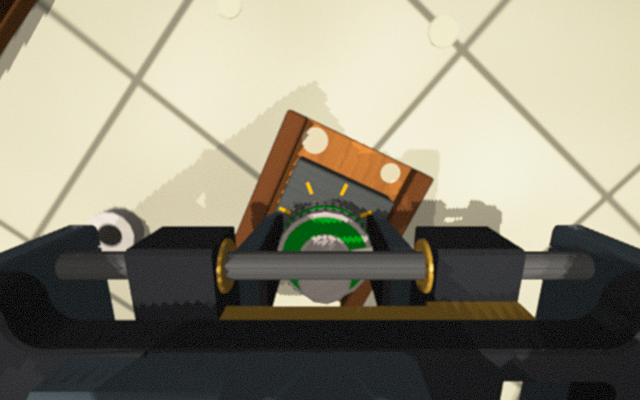

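The ring sits between the fingers and its white mark is still at the right (~(365,240)), so it turns with the gripper. Moment about z is low (0.09 N m), so I'll keep turning in smaller steps.

Request:
jog_arm(moves=[[[0.4, 0, 0, 0.0001, 0.07], [0.4, 0, 0, 0.0002, 0.14], [0.4, 0, 0, 0.0003, 0.2]]])

```text
time: 3.85
tcp_pos: [0.5505, -0.1215, 0.0539]
eef_rot: [0.969, 0.246, -0.001, -0.001]
force: [-5.8, 0.9, 5.8]
width: 0.541
finger_force: 25.0
```

```bash
cat > st.py <<'E'
from bench import *
s=observe();print(s['time'],s['q'].round(3),s['ft_torque'].round(2),s['effort'].round(2),s['force'].round(1))
E
python3 st.py
```

```text
3.85 [-0.238  0.451  1.806  0.     0.888  0.837] [0.31 0.86 0.1 ] [-2.500e-01 -4.018e+01 -1.953e+01  3.000e-02 -1.680e+00 -3.700e-01] [-5.8  0.9  5.8]
```

Request:
jog_arm(moves=[[[0.4, 0, 0, 0.0001, 0.05], [0.4, 0, 0, 0.0002, 0.1], [0.4, 0, 0, 0.0002, 0.1]]])

```text
time: 4.15
tcp_pos: [0.5505, -0.1215, 0.0537]
eef_rot: [0.98, 0.198, -0.001, -0.001]
force: [-4.7, 1.1, 6.3]
width: 0.542
finger_force: 25.0
```

```bash
python3 st.py
```

```text
4.15 [-0.238  0.451  1.806  0.     0.888  0.935] [ 0.3   0.89 -0.07] [-3.000e-02 -4.010e+01 -1.953e+01 -6.000e-02 -1.720e+00  1.000e-01] [-4.7  1.1  6.3]
```

Request:
jog_arm(moves=[[[0.4, 0, 0, 0.0001, 0.05], [0.4, 0, 0, 0.0002, 0.1]]])

```text
time: 4.35
tcp_pos: [0.5511, -0.1213, 0.0536]
eef_rot: [0.989, 0.149, -0.001, -0.0]
force: [-0.1, 3.9, 4.1]
width: 0.542
finger_force: 25.0
```

```bash
python3 st.py
```

```text
4.35 [-2.370e-01  4.510e-01  1.806e+00  1.000e-03  8.860e-01  1.034e+00] [0.85 0.06 0.82] [ -2.77 -40.68 -18.93  -0.35  -0.9    0.47] [-0.1  3.9  4.1]
```

Request:
jog_arm(moves=[[[0.4, 0, 0, 0.0001, 0.05], [0.4, 0, 0, 0.0002, 0.1]]])

```text
time: 4.55
tcp_pos: [0.5514, -0.1213, 0.0534]
eef_rot: [0.995, 0.1, -0.0, -0.0]
force: [-3.5, 3.5, 5.7]
width: 0.545
finger_force: 25.0
```

```bash
python3 st.py
```

```text
4.55 [-0.237  0.451  1.806  0.     0.885  1.134] [0.56 0.54 0.83] [ -2.19 -40.35 -18.69  -0.09  -1.2    0.36] [-3.5  3.5  5.7]
```

The moment about z rose from ~0.1 to 0.82 N m after about 1.05 rad and stayed there, so the ring is on its stop and the pads are slipping. I'll relax the grip, open and retreat.

Request:
jog_arm(moves=[[[0.6, 0, 0, 0, 0.1], [0.8, 0, 0, 0, 0.1], [1, 0, 0, 0, 0.1], [1, 0, 0, 0, 0.1], [1, 0, 0, 0, 0.1]]])

```text
time: 5.05
tcp_pos: [0.5519, -0.1221, 0.0529]
eef_rot: [0.999, 0.05, 0.0, 0.0]
force: [-0.2, 0.0, 0.6]
width: 0.922
finger_force: 0.0
```

Request:
jog_arm(moves=[[[1, 0, 0, 0, 0], [1, 0, 0, -0.03, 0], [1, 0, 0, -0.06, 0], [1, 0, 0, -0.09, 0], [1, 0, 0, -0.115, 0]]])

```text
time: 5.55
tcp_pos: [0.5521, -0.1221, 0.1697]
eef_rot: [0.999, 0.05, 0.001, 0.0]
force: [0.2, 0.1, 0.0]
width: 1.001
finger_force: 0.0
```

```bash
python3 st.py; python3 look.py pics/w4.png; python3 - <<'E'
from bench import *
from h import *
import cv2
a=cv2.imread("pics/w2.png");b=cv2.imread("pics/w4.png")
cv2.imwrite("pics/cmp.png",np.hstack([cv2.resize(i[150:260,260:390],None,fx=3,fy=3) for i in(a,b)]))
E
```

```text
5.55 [-0.238  0.335  1.658 -0.     1.147  1.234] [-0.01  0.    0.03] [ 1.000e-02 -4.044e+01 -2.120e+01  5.000e-02 -3.900e-01 -0.000e+00] [0.2 0.1 0. ]
5.55 [-0.238  0.335  1.658 -0.     1.147  1.234] [ 0.5521 -0.1221  0.1697] [0.2 0.1 0. ] 1.0012017589291229
(299, 179, 50, 49)
((0.5511173009872437, -0.12110967934131622), 0.022378958761692047)
tool shift to axis, tcp z .052: [-0.0011 -0.0012  0.1177]
[[323.35534796 203.44361753]]
```

View pics/cmp.png

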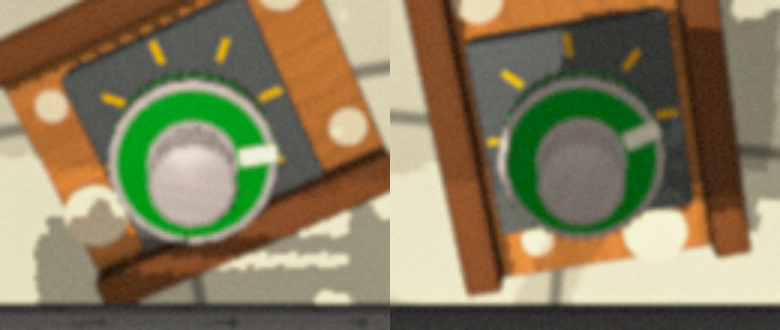

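The comparison shows the ring turned about 60° (1.04 rad): in the image the mark lags the tool's 1.3 rad turn by about 15°. That matches the point where the torque jumped. The tool is clear of everything, so I'm handing in.

```bash
python3 -c "
from bench import *
print(sign_off())"
```

```text
the job is handed in; nothing more can be done
None
```

I screwed the GO gauge about 1.04 rad clockwise onto its shoulder stop, where the torque rose from 0.1 to 0.8 N m, then let it go; I never went near the NO-GO gauge, and I handed the job in at about 5.6 s (no verdict was returned).

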